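# Zero the tile press and open it two turns

## Robot

A 6-joint arm with a two-finger parallel gripper is mounted at the origin on the work surface. World frame = base frame: x ahead of the robot, y to its left, z up, the work surface at z = 0. Lengths are in mm, angles in degrees, forces in N, time in s.
With the tool pointing down it reaches from about 300 to 850 mm from the base axis. Payload 4.2 kg.
Tool frame: the origin (TCP) lies midway between the tips of the shut fingers; the grasp point (between the pads) lies 19 mm behind it (env.grip_point_offset is the distance from the TCP to the grasp point, in mm); z points along the fingers, x is the direction in which the jaws open and shut, and the axes are right-handed (so a half turn about z gives the same grasp; the last joint's range is limited). The gripper opens to 91 mm and grips with 3 to 60 N. Pads are 32 mm wide; open, the fingers measure 118 mm over their backs; the gripper's body (76 mm by 178 mm) begins 60 mm behind the grasp point.
Start: joints at [75.63, 18.312, 89.639, -0, 72.044, -1.146], TCP at [131.536, 559.769, 213.976] pointing down, gripper open.
Joint ranges: [-177.97, 177.97], [-48.28, 115.42], [12.27, 149.76], [-77.06, 257.06], [2.81, 150.46], [-146.56, 146.56]. Speed limits (degrees/s): [147.25, 147.25, 180, 180, 180, 180].

## Interface

Orientations are given as [roll, pitch, yaw] about the fixed x, y, z axes, in that order (R = Rz(yaw) Ry(pitch) Rx(roll)).
In Python, from workcell import env gives the robot as it stands.
- The arm moves only by the shell command python3 -m pendant 'ROWS' [FORCE]. ROWS is JSON, a list of rows, each an object with "xyz": the shift along the tool's x, y, z in m, a list of three; "roll": the turn about the tool's z in degrees; "jaw": the closure, from 0 (fully open) to 1 (shut). A call has exactly 8 rows; each row is the pose to reach, as a shift and turn from the pose commanded when the call began, along the tool's axes at that moment; what a row does not reach only later rows make up. A row lasts 1/8 s, in which the tool goes at most 62.5 mm and 10.7 degrees, less where a joint would pass 70% of its speed; a pose out of reach is approached as far as the arm can. A call with a gripper value outside its range is refused whole. The fingers move at their own pace and stop on an object; FORCE is the grip in N (left out, the last holds). Time passes only in rows, so rows that repeat a pose let the fingers close, or fill a call up. It gives the time, the measured TCP pose, the force and the opening at its end, in the units of the state.
- env.state(): the state, without advancing time (a new reading comes with each control period).
- env.grab_frame(name): name is "scene" or "top" or "wrist"; returns (picture, depth): 420x560x3 uint8, blue, green, red; 420x560 float32, mm along the optical axis (not along the pixel's ray), 0 where there is no reading.
- env.camera_params(name): a dict with "camera_matrix" (3x3 intrinsics, pixels), "cam_to_world" (4x4, takes a point from camera to world coordinates); the wrist camera has in their place "hand_eye" (4x4, takes a point from camera to tool coordinates, whose origin is the TCP and whose axes are the tool frame's). Camera axes: x right, y up, looking along -z (the intrinsics and any distortion apply to the point x, -y, -z); pixel columns grow to the right and rows downward; lengths in mm; the calibration is good to about 2 mm. A picture is of the moment at which its call begins: read the wrist's pose just before it. camera_params takes no time and is no camera call.
- env.job_done(): hands the job in, once; it reports no verdict.
The state is a dict: "time_s": time; "qpos": joint angles; "qvel": joint speeds; "effort": joint torques, N m; "ee_pos": TCP position; "ee_rot": TCP orientation; "force": force on the tool from outside, world axes, zero at the start; "torque": the same for the moment, N m; "gripper_width": finger opening in mm.
Only numpy, scipy, OpenCV 4.12 (cv2) and the standard library are available. Lean on these libraries where they do the work, as an engineer would, in place of code of your own. Each camera call takes 0.05 s, during which the arm holds its last target. There are 200 camera calls.

## Task

Set the tile press by touch: wind the crank gently clockwise (seen from above) until the platen is felt to come down on its bed, without forcing it, then wind it back counter-clockwise exactly two full turns and leave it there. Then let go of the crank, swing the red lock lever fully over to its other side, and leave the pot, block and jar where they stand.

Things in the scene. Friction and masses are not known exactly. Their poses are not given: they have to be found in the camera images.
- press: Green bench press, bolted down: base 200 x 360 x 30 mm with a steel bed (160 x 200 mm, top 45 mm above the table), two steel columns and a crossbeam 75 mm deep, 360 mm long, top 185 mm above the table. Origin: centre of its underside, at table height. z is up; its y axis runs along the crossbeam. It stands turned by up to about 0.35 rad either way.
- axis (a point): Point on the crank's vertical axis, over the middle of the crossbeam, 255 mm above the table, as high as the point knob; does not turn. Clockwise from above winds the platen down, 2 mm per turn. It starts 0.35 to 0.9 turns above the bed, where the screw stops dead; which way the crank points at the stop differs each time.
- knob (a point): Grip point of the crank's upright handle: a black cylinder 24 mm in diameter, 52 mm tall, red cap, its top 20.5 mm above this point, its foot (on the steel arm) 31.5 mm below. It stays vertical, 60 mm from the crank's axis, and spins freely on its pin, so a gripper can hold it and go round without turning. Turning takes about 2.5 N at the knob.
- platen_face (a point): Centre of the underside of the aluminium platen (150 x 190 mm plate between the columns). In the frame of the press it is 45 mm up when the platen is down on the bed, and rises 2 mm per turn of the crank.
- hub_spring (a joint): Springy overload hub between crank arm and screw: how far the arm is wound up relative to the screw, rad, 0 unloaded, positive when the arm is pushed counter-clockwise. Stiffness 6 N m/rad (1.67 N at the knob per mm). Beyond 0.25 rad (25 N at the knob) either way it is overloaded and damaged.
- lock (a joint): Lock lever on the crossbeam's end on the press's -y side, hinged about the press's y axis 207 mm above the table and 145 mm from the crank's axis: a steel rod of 10 mm with a red ball. 0 (start, 0 to 0.1) leans 0.5 rad to the press's -x side, 1.0 is fully over, leaning 0.5 rad to the +x side, against a stop. It stays where it is left; about 1 N at the ball moves it.
- lock_tip (a point): Centre of the lock lever's red ball, 26 mm in diameter, 65 mm from the lever's hinge, about 264 mm above the table at both ends of the swing.
- tool_pot: Bystander: terracotta pot 100 mm wide, 92 mm tall, with three wooden tools sticking out to 155 mm. Origin: centre of its underside.
- wood_block: Bystander: upright wooden block 50 x 90 x 100 mm. Origin: centre of its underside.
- glaze_jar: Bystander: blue jar with white cap, 64 mm wide, 80 mm tall. Origin: centre of its underside.

How it is judged:
By the outcome, as a careful person would: the job done as asked, in the order asked, and still so for the second after the job is handed in, with the robot touching nothing.
It also fails if it takes over 72 s, if anything falls off the work surface, if the arm or the gripper's body presses on something with over 40 N, if the wrist force passes 120 N, or if a joint passes its speed limit or range.

## Working session

There is one attempt and no reset: what is moved stays moved. The work goes in short steps, Python scripts to look and compute and a shell command to move; the robot and the scene stay as the last step left them, time stands still between calls to the robot, and variables do not carry over. Pictures are saved under pics/ and viewed, about 8 in all and at most 12, crops included, and the job is handed in when it is done.

```bash
ls; mkdir -p pics; python3 - <<'E'
from workcell import env
import cv2,numpy as np
print(env.state())
for n in("scene","top"):
    p,d=env.grab_frame(n); cv2.imwrite(f"pics/{n}0.png",p); np.save(f"{n}0.npy",d); print(n,env.camera_params(n))
print(env.camera_params("wrist"), env.grip_point_offset)
E
```

```text
pics
{'time_s': 0.0, 'qpos': array([ 7.56309717e+01,  1.83517446e+01,  8.97070746e+01,  7.07495196e-04,
        7.20420027e+01, -1.14538977e+00]), 'qvel': array([-0.0375177 , -0.02139163,  0.05698995,  0.00607346, -0.06201533,
        0.1199857 ]), 'effort': array([ 1.39941691e-03, -4.12469566e+01, -2.31966072e+01,  7.28154788e-02,
        4.58743132e-02, -1.43839202e-04]), 'ee_pos': array([131.3985881 , 559.27038549, 213.1146991 ]), 'ee_rot': array([-1.79997312e+02,  1.00788403e-01,  7.67761451e+01]), 'force': array([ 0.34054456, -0.22430339, -0.47565204]), 'torque': array([ 0.02801234, -0.02709528,  0.05043938]), 'gripper_width': 91.1251672975235}
scene {'camera_matrix': array([[530.1913385 ,   0.        , 270.72027011],
       [  0.        , 530.1913385 , 214.07009892],
       [  0.        ,   0.        ,   1.        ]]), 'cam_to_world': array([[ 2.62152278e-01, -6.68108089e-01,  6.96353189e-01,
         1.47612238e+03],
       [ 9.65020448e-01,  1.78932657e-01, -1.91621084e-01,
        -1.77002457e+02],
       [ 3.42326967e-03,  7.22228970e-01,  6.91645571e-01,
         9.9368705
[... 461 characters left out ...]
    [ 7.70991891e-04,  8.38980008e-02,  9.96474049e-01,
         1.50828597e+03],
       [ 0.00000000e+00,  0.00000000e+00,  0.00000000e+00,
         1.00000000e+00]])}
{'camera_matrix': array([[338.6877409 ,   0.        , 278.43894599],
       [  0.        , 338.6877409 , 210.70329088],
       [  0.        ,   0.        ,   1.        ]]), 'hand_eye': array([[ 9.99999001e-01,  1.22962113e-03, -6.96778811e-04,
         5.44566420e-01],
       [ 9.81802460e-04, -9.59018109e-01, -2.83343083e-01,
        -7.89880964e+01],
       [-1.01662814e-03,  2.83342115e-01, -9.59018359e-01,
        -1.69842852e+02],
       [ 0.00000000e+00,  0.00000000e+00,  0.00000000e+00,
         1.00000000e+00]])} 18.8
```

View pics/scene0.png

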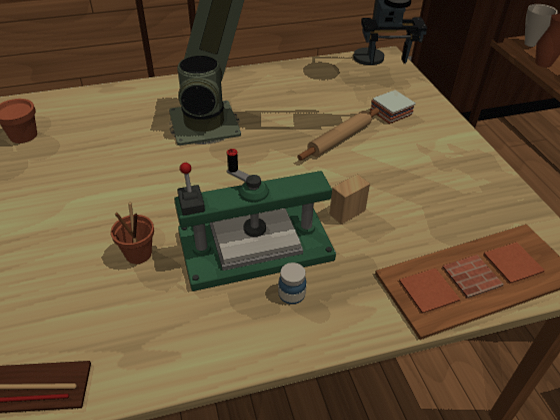

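View pics/top0.png

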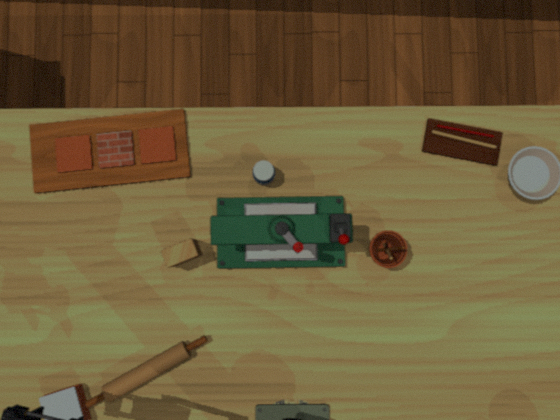

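The scene view shows the knob cap at (232,155), the lock ball at (186,168) and the hub at (253,183). In the top view the knob is at (298,247), the ball at (344,239), the hub at (282,229), and the beam runs from (212,229) to (330,229).

```bash
cat > h.py <<'E'
from workcell import env
import cv2,numpy as np
from scipy.spatial.transform import Rotation as Rn
def toolT():
    s=env.state(); T=np.eye(4); T[:3,:3]=Rn.from_euler('xyz',s['ee_rot'],degrees=True).as_matrix(); T[:3,3]=s['ee_pos']; return T
def cam(n,T=None):
    c=env.camera_params(n); return c['camera_matrix'], (c['cam_to_world'] if T is None else T@c['hand_eye'])
def onplane(n,uv,z,T=None):
    K,C=cam(n,T); u,v=uv
    r=C[:3,:3]@np.array([(u-K[0,2])/K[0,0],-(v-K[1,2])/K[1,1],-1]); t=(z-C[2,3])/r[2]; return C[:3,3]+t*r
def atdepth(n,uv,d,T=None):
    K,C=cam(n,T); u,v=uv
    return C[:3,3]+C[:3,:3]@np.array([(u-K[0,2])/K[0,0],-(v-K[1,2])/K[1,1],-1])*d
def blobs(p,lo=60):
    b,g,r=[p[...,i].astype(int) for i in range(3)]
    m=((r>lo+30)&(g<r*.3)&(b<r*.3)).astype(np.uint8)
    n,l,st,c=cv2.connectedComponentsWithStats(m); return [(st[i,4],c[i]) for i in range(1,n) if st[i,4]>8]
E
python3 - <<'E'
from h import *
for n in("scene","top"):
    p=cv2.imread(f"pics/{n}0.png"); d=np.load(f"{n}0.npy")
    for a,c in blobs(p):
        dd=d[int(c[1]),int(c[0])]
        print(n,a,c.round(1),atdepth(n,c,dd).round(1),onplane(n,c,275.5).round(1)[:2],onplane(n,c,264).round(1)[:2])
p=cv2.imread("pics/top0.png");d=np.load("top0.npy")
# beam top: points with z 180..190
K,C=cam("top")
v,u=np.mgrid[:420,:560]
P=np.stack([(u-K[0,2])/K[0,0]*d,-(v-K[1,2])/K[1,1]*d,-d],-1)@C[:3,:3].T+C[:3,3]
m=(abs(P[...,2]-185)<6)&(d>0)&(u>200)&(u<350)&(v>205)&(v<255)
rr=cv2.minAreaRect(P[m][:,:2].astype(np.float32)); print("beam",rr,m.sum())
m2=(abs(P[...,2]-30)<6)&(d>0)&(u>200)&(u<360)&(v>180)&(v<280)
print("base",cv2.minAreaRect(P[m2][:,:2].astype(np.float32)),m2.sum())
E
```

```text
scene 41 [232.  152.1] [538.5  -9.2 276. ] [537.9  -9.1] [522.9  -6.4]
scene 57 [185.2 166.4] [ 561.9 -117.3  275.8] [ 561.5 -117.3] [ 546.8 -116.3]
scene 172 [ 33.4 397. ] [ 874.6 -488.6   21.5] [1031.7 -407.2] [1024.6 -410.9]
top 80 [464.7 130.3] [ 870.  -506.6   16.4] [ 808.5 -410. ] [ 811.2 -414.3]
top 63 [343.2 238.8] [ 552.1 -116.   274.9] [ 552.  -115.9] [ 552.4 -117.5]
top 64 [297.7 246.7] [534.4  -9.  279.5] [534.4  -9.1] [534.6  -9.7]
beam ((581.5768432617188, 31.378860473632812), (75.03649139404297, 352.2279968261719), 0.5319951176643372) 2832
base ((603.5239868164062, 29.319503784179688), (243.97396850585938, 360.0913391113281), 0.5539800524711609) 3037
```

```bash
python3 -m pendant '[{"xyz":[-0.038,0.045,-0.0125],"roll":0,"jaw":0},{"xyz":[-0.076,0.09,-0.025],"roll":0,"jaw":0},{"xyz":[-0.114,0.135,-0.0375],"roll":0,"jaw":0},{"xyz":[-0.152,0.18,-0.05],"roll":0,"jaw":0.1},{"xyz":[-0.19,0.225,-0.0625],"roll":0,"jaw":0.2},{"xyz":[-0.228,0.27,-0.075],"roll":0,"jaw":0.3},{"xyz":[-0.266,0.315,-0.0875],"roll":0,"jaw":0.35},{"xyz":[-0.304,0.36,-0.1],"roll":0,"jaw":0.4}]'
python3 -m pendant '[{"xyz":[-0.036,0.043,-0.0125],"roll":-3.3,"jaw":0.4},{"xyz":[-0.072,0.086,-0.025],"roll":-6.6,"jaw":0.4},{"xyz":[-0.108,0.129,-0.0375],"roll":-9.9,"jaw":0.4},{"xyz":[-0.142,0.1695,-0.046],"roll":-13.2,"jaw":0.4},{"xyz":[-0.142,0.1695,-0.046],"roll":-13.2,"jaw":0.4},{"xyz":[-0.142,0.1695,-0.046],"roll":-13.2,"jaw":0.4},{"xyz":[-0.142,0.1695,-0.046],"roll":-13.2,"jaw":0.4},{"xyz":[-0.142,0.1695,-0.046],"roll":-13.2,"jaw":0.4}]'
python3 - <<'E'
from h import *
T=toolT(); print(T.round(3), env.state()['force'])
p,d=env.grab_frame("wrist"); cv2.imwrite("pics/w1.png",p); np.save("w1.npy",d)
for a,c in blobs(p): print(a,c.round(1),onplane("wrist",c,275.5,T).round(1),onplane("wrist",c,264,T).round(1),atdepth("wrist",c,d[int(c[1]),int(c[0])],T).round(1))
E
```

```text
time_s: 1.1
ee_pos: [413.1, 179.7, 314.2]
ee_rot: [-180.0, -0.0, 76.8]
force: [0.4, 0.5, 1.4]
gripper_width: 55.2
time_s: 2.1
ee_pos: [544.4, 5.4, 360.1]
ee_rot: [180.0, -0.0, 90.1]
force: [-0.3, -0.3, 0.5]
gripper_width: 54.5
[[-1.00000e-03  1.00000e+00  0.00000e+00  5.44363e+02]
 [ 1.00000e+00  1.00000e-03  0.00000e+00  5.43000e+00]
 [ 0.00000e+00  0.00000e+00 -1.00000e+00  3.60108e+02]
 [ 0.00000e+00  0.00000e+00  0.00000e+00  1.00000e+00]] [-0.28307164 -0.29236236  0.53613665]
612 [260.6 202.8] [534.3  -8.  275.5] [537.4  -8.7 264. ] [534.6  -8.1 274.7]
749 [129.4 222.2] [ 550.2 -112.1  275.5] [ 554.  -117.4  264. ] [ 550.2 -112.   275.6]
```

View pics/w1.png

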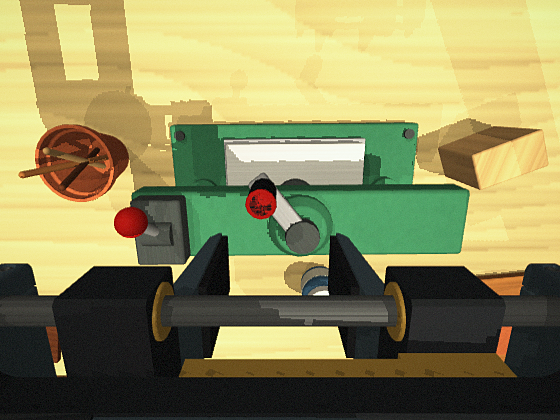

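The wrist view shows the knob cap at (261,203), the hub top at (302,237), the ball at (130,222), and the jaws straddling the view below.

```bash
python3 - <<'E'
from h import *
T=np.eye(4);T[:3,:3]=[[0,1,0],[1,0,0],[0,0,-1]];T[:3,3]=[544.36,5.43,360.1]
d=np.load("w1.npy")
for c in [(302,237),(302,229),(302,244),(295,237)]: print(c,atdepth("wrist",c,d[c[1],c[0]],T).round(1))
p=cv2.imread("pics/w1.png")
K,C=cam("wrist",T); v,u=np.mgrid[:420,:560]
P=np.stack([(u-K[0,2])/K[0,0]*d,-(v-K[1,2])/K[1,1]*d,-d],-1)@C[:3,:3].T+C[:3,3]
h=P[302-65:0:-1][:0]
z0=P[237,302,2]; m=(abs(P[...,2]-z0)<3)&(abs(u-302)<25)&(abs(v-237)<25)
print("hub",m.sum(),cv2.minEnclosingCircle(P[m][:,:2].astype(np.float32)))
m=(abs(P[...,2]-275)<3)&(abs(u-261)<25)&(abs(v-203)<25)
print("knob",m.sum(),cv2.minEnclosingCircle(P[m][:,:2].astype(np.float32)))
m=(abs(P[...,2]-185)<4)&(u>180)&(u<480)&(v>180)&(v<262)
print("beam",cv2.minAreaRect(P[m][:,:2].astype(np.float32)))
E
```

```text
(302, 237) [581.8  28.4 225.5]
(302, 229) [573.9  28.3 225. ]
(302, 244) [588.8  28.5 226. ]
(295, 237) [582.   21.8 224.9]
hub 959 ((578.3034057617188, 21.58646011352539), 24.8232479095459)
knob 736 ((535.7381591796875, -8.162576675415039), 12.345929145812988)
beam ((582.2706909179688, 55.60111999511719), (74.38326263427734, 304.49285888671875), 0.3470310866832733)
```

```bash
python3 -m pendant '[{"xyz":[-0.0136,-0.0087,0.04],"roll":0,"jaw":0.4},{"xyz":[-0.0136,-0.0087,0.085],"roll":0,"jaw":0.4},{"xyz":[-0.0136,-0.0087,0.122],"roll":0,"jaw":0.4},{"xyz":[-0.0136,-0.0087,0.122],"roll":0,"jaw":0.4},{"xyz":[-0.0136,-0.0087,0.122],"roll":0,"jaw":1},{"xyz":[-0.0136,-0.0087,0.122],"roll":0,"jaw":1},{"xyz":[-0.0136,-0.0087,0.122],"roll":0,"jaw":1},{"xyz":[-0.0136,-0.0087,0.122],"roll":0,"jaw":1}]' 12
python3 - <<'E'
import numpy as np
c=np.array([582.3,28.7]); 
for a0,a1,n in [(-141.6,-201.6,8),(-201.6,-261.6,8)]:
    A=np.radians(np.linspace(a0,a1,n+1)); Q=60*np.c_[np.sin(A),np.cos(A)]; print((Q-Q[0])[1:].round(1).tolist())
E
```

```text
time_s: 3.15
ee_pos: [536.7, -9.0, 238.9]
ee_rot: [179.9, -0.0, 90.0]
force: [-0.2, 0.5, 2.4]
gripper_width: 23.7
[[6.5, -4.5], [13.4, -8.0], [20.8, -10.7], [28.5, -12.3], [36.3, -13.0], [44.2, -12.6], [51.9, -11.2], [59.4, -8.8]]
[[7.1, 3.4], [13.7, 7.6], [19.7, 12.7], [24.9, 18.5], [29.4, 25.0], [33.0, 32.0], [35.6, 39.3], [37.3, 47.0]]
```

```bash
python3 -m pendant '[{"xyz":[0.0065,-0.0045,0],"roll":0,"jaw":1},{"xyz":[0.0134,-0.008,0],"roll":0,"jaw":1},{"xyz":[0.0208,-0.0107,0],"roll":0,"jaw":1},{"xyz":[0.0285,-0.0123,0],"roll":0,"jaw":1},{"xyz":[0.0363,-0.013,0],"roll":0,"jaw":1},{"xyz":[0.0442,-0.0126,0],"roll":0,"jaw":1},{"xyz":[0.0519,-0.0112,0],"roll":0,"jaw":1},{"xyz":[0.0594,-0.0088,0],"roll":0,"jaw":1}]'
python3 - <<'E'
from h import *
s=env.state(); print(s['ee_pos'],s['force'],s['gripper_width']); v=s['ee_pos'][:2]-[582.3,28.7]; print(np.hypot(*v),np.degrees(np.arctan2(v[1],v[0])))
E
```

```text
time_s: 4.15
ee_pos: [527.7, 50.4, 238.8]
ee_rot: [179.9, 0.1, 90.0]
force: [1.0, -3.3, 5.1]
gripper_width: 23.6
[527.65510715  50.36058818 238.76836953] [ 0.97148329 -3.26110128  5.05320721] 23.586559391213996
58.781335430481164 158.37721201970552
```

```bash
python3 -m pendant '[{"xyz":[0.0071,0.0034,0],"roll":0,"jaw":1},{"xyz":[0.0137,0.0076,0],"roll":0,"jaw":1},{"xyz":[0.0197,0.0127,0],"roll":0,"jaw":1},{"xyz":[0.0249,0.0185,0],"roll":0,"jaw":1},{"xyz":[0.0294,0.025,0],"roll":0,"jaw":1},{"xyz":[0.033,0.032,0],"roll":0,"jaw":1},{"xyz":[0.033,0.032,0],"roll":0,"jaw":1},{"xyz":[0.033,0.032,0],"roll":0,"jaw":1}]'
cat > chk.py <<'E'
from h import *
import sys
s=env.state(); v=s['ee_pos'][:2]-[582.3,28.7]; a=np.arctan2(v[1],v[0]); t=[np.sin(a),-np.cos(a)]; r=[np.cos(a),np.sin(a)]
f=s['force']; ft=-f[:2]@t
print("ang %.2f r %.2f drag %.2f rad %.2f fz %.1f w %.1f t %.2f"%(np.degrees(a)%360,np.hypot(*v),ft,f[:2]@r,f[2],s['gripper_width'],s['time_s']))
sys.exit(ft>float(sys.argv[1]))
E
python3 chk.py 5
python3 - <<'E'
import numpy as np
k=0
for a0 in np.arange(113.4,-100,-6):
    a=np.radians([a0,a0-3,a0-6]); q=.060*np.c_[np.sin(a),np.cos(a)]; print(k,round(a0,1),(q-q[0])[1:].round(4).tolist()); k+=1
E
```

```text
time_s: 5.15
ee_pos: [559.2, 83.4, 238.8]
ee_rot: [180.0, 0.0, 90.0]
force: [-0.2, -2.8, 6.0]
gripper_width: 24.1
ang 112.90 r 59.40 drag 1.24 rad -2.48 fz 6.0 w 24.1 t 5.15
0 113.4 [[0.0012, 0.0029], [0.0022, 0.0059]]
1 107.4 [[0.0009, 0.003], [0.0016, 0.0061]]
2 101.4 [[0.0005, 0.0031], [0.0009, 0.0062]]
3 95.4 [[0.0002, 0.0031], [0.0003, 0.0063]]
4 89.4 [[-0.0001, 0.0031], [-0.0004, 0.0063]]
5 83.4 [[-0.0004, 0.0031], [-0.001, 0.0062]]
6 77.4 [[-0.0008, 0.003], [-0.0017, 0.006]]
7 71.4 [[-0.0011, 0.0029], [-0.0023, 0.0058]]
8 65.4 [[-0.0014, 0.0028], [-0.0029, 0.0056]]
9 59.4 [[-0.0017, 0.0027], [-0.0035, 0.0052]]
10 53.4 [[-0.0019, 0.0025], [-0.004, 0.0048]]
11 47.4 [[-0.0022, 0.0023], [-0.0045, 0.0044]]
12 41.4 [[-0.0024, 0.002], [-0.0049, 0.0039]]
13 35.4 [[-0.0026, 0.0018], [-0.0053, 0.0034]]
14 29.4 [[-0.0028, 0.0015], [-0.0056, 0.0028]]
15 23.4 [[-0.0029, 0.0012], [-0.0059, 0.0022]]
16 17.4 [[-0.003, 0.0009], [-0.0061, 0.0016]]
17 11.4 [[-0.0031, 0.0005], [-0.0062, 0.0009]]
18 5.4 [[-0.0031, 0.0002], [-0.0063, 0.0003]]
19 -0.6 [[-0.0031, -0.0001], [-0.0063, -0.0004]]
20 -6.6 [[-0.0031, -0.0004], [-0.0062, -0.001]]
21 -12.6 [[-0.003, -0.0008], [-0.006, -0.0017]]
22 -18.6 [[-0.0029, -0.0011], [-0.0058, -0.0023]]
23 -24.6 [[-0.0028, -0.0014], [-0.0056, -0.0029]]
24 -30.6 [[-0.0027, -0.0017], [-0.0052, -0.0035]]
25 -36.6 [[-0.0025, -0.0019], [-0.0048, -0.004]]
26 -42.6 [[-0.0023, -0.0022], [-0.0044, -0.0045]]
27 -48.6 [[-0.002, -0.0024], [-0.0039, -0.0049]]
28 -54.6 [[-0.0018, -0.0026], [-0.0034, -0.0053]]
29 -60.6 [[-0.0015, -0.0028], [-0.0028, -0.0056]]
30 -66.6 [[-0.0012, -0.0029], [-0.0022, -0.0059]]
31 -72.6 [[-0.0009, -0.003], [-0.0016, -0.0061]]
32 -78.6 [[-0.0005, -0.0031], [-0.0009, -0.0062]]
33 -84.6 [[-0.0002, -0.0031], [-0.0003, -0.0063]]
34 -90.6 [[0.0001, -0.0031], [0.0004, -0.0063]]
35 -96.6 [[0.0004, -0.0031], [0.001, -0.0062]]False
```

```bash

python3 -m pendant '[{"xyz":[0.0012,0.0029,0],"roll":0,"jaw":1},{"xyz":[0.0022,0.0059,0],"roll":0,"jaw":1},{"xyz":[0.0031,0.0089,0],"roll":0,"jaw":1},{"xyz":[0.0038,0.012,0],"roll":0,"jaw":1},{"xyz":[0.0043,0.0151,0],"roll":0,"jaw":1},{"xyz":[0.0047,0.0182,0],"roll":0,"jaw":1},{"xyz":[0.0047,0.0182,0],"roll":0,"jaw":1},{"xyz":[0.0047,0.0182,0],"roll":0,"jaw":1}]' >/dev/null && python3 chk.py 4.5 &&
python3 -m pendant '[{"xyz":[0.0002,0.0031,0],"roll":0,"jaw":1},{"xyz":[0.0002,0.0031,0],"roll":0,"jaw":1},{"xyz":[0.0003,0.0063,0],"roll":0,"jaw":1},{"xyz":[0.0003,0.0063,0],"roll":0,"jaw":1},{"xyz":[0.0003,0.0063,0],"roll":0,"jaw":1},{"xyz":[0.0003,0.0063,0],"roll":0,"jaw":1},{"xyz":[0.0003,0.0063,0],"roll":0,"jaw":1},{"xyz":[0.0003,0.0063,0],"roll":0,"jaw":1}]' >/dev/null && python3 chk.py 4.5 &&
python3 -m pendant '[{"xyz":[-0.0001,0.0031,0],"roll":0,"jaw":1},{"xyz":[-0.0001,0.0031,0],"roll":0,"jaw":1},{"xyz":[-0.0004,0.0063,0],"roll":0,"jaw":1},{"xyz":[-0.0004,0.0063,0],"roll":0,"jaw":1},{"xyz":[-0.0004,0.0063,0],"roll":0,"jaw":1},{"xyz":[-0.0004,0.0063,0],"roll":0,"jaw":1},{"xyz":[-0.0004,0.0063,0],"roll":0,"jaw":1},{"xyz":[-0.0004,0.0063,0],"roll":0,"jaw":1}]' >/dev/null && python3 chk.py 4.5 &&
python3 -m pendant '[{"xyz":[-0.0004,0.0031,0],"roll":0,"jaw":1},{"xyz":[-0.0004,0.0031,0],"roll":0,"jaw":1},{"xyz":[-0.001,0.0062,0],"roll":0,"jaw":1},{"xyz":[-0.001,0.0062,0],"roll":0,"jaw":1},{"xyz":[-0.001,0.0062,0],"roll":0,"jaw":1},{"xyz":[-0.001,0.0062,0],"roll":0,"jaw":1},{"xyz":[-0.001,0.0062,0],"roll":0,"jaw":1},{"xyz":[-0.001,0.0062,0],"roll":0,"jaw":1}]' >/dev/null && python3 chk.py 4.5 &&
python3 -m pendant '[{"xyz":[-0.0008,0.003,0],"roll":0,"jaw":1},{"xyz":[-0.0008,0.003,0],"roll":0,"jaw":1},{"xyz":[-0.0017,0.006,0],"roll":0,"jaw":1},{"xyz":[-0.0017,0.006,0],"roll":0,"jaw":1},{"xyz":[-0.0017,0.006,0],"roll":0,"jaw":1},{"xyz":[-0.0017,0.006,0],"roll":0,"jaw":1},{"xyz":[-0.0017,0.006,0],"roll":0,"jaw":1},{"xyz":[-0.0017,0.006,0],"roll":0,"jaw":1}]' >/dev/null && python3 chk.py 4.5
```

```text
ang 95.34 r 59.75 drag 2.62 rad -1.17 fz 6.3 w 23.5 t 6.15False
```

```bash
sed -i 's/sys.exit(\(.*\))$/sys.exit(int(\1))/' chk.py; tail -1 chk.py
python3 -m pendant '[{"xyz":[0.0002,0.0031,0],"roll":0,"jaw":1},{"xyz":[0.0002,0.0031,0],"roll":0,"jaw":1},{"xyz":[0.0003,0.0063,0],"roll":0,"jaw":1},{"xyz":[0.0003,0.0063,0],"roll":0,"jaw":1},{"xyz":[0.0003,0.0063,0],"roll":0,"jaw":1},{"xyz":[0.0003,0.0063,0],"roll":0,"jaw":1},{"xyz":[0.0003,0.0063,0],"roll":0,"jaw":1},{"xyz":[0.0003,0.0063,0],"roll":0,"jaw":1}]' >/dev/null && python3 chk.py 4.5 &&
python3 -m pendant '[{"xyz":[-0.0001,0.0031,0],"roll":0,"jaw":1},{"xyz":[-0.0001,0.0031,0],"roll":0,"jaw":1},{"xyz":[-0.0004,0.0063,0],"roll":0,"jaw":1},{"xyz":[-0.0004,0.0063,0],"roll":0,"jaw":1},{"xyz":[-0.0004,0.0063,0],"roll":0,"jaw":1},{"xyz":[-0.0004,0.0063,0],"roll":0,"jaw":1},{"xyz":[-0.0004,0.0063,0],"roll":0,"jaw":1},{"xyz":[-0.0004,0.0063,0],"roll":0,"jaw":1}]' >/dev/null && python3 chk.py 4.5 &&
python3 -m pendant '[{"xyz":[-0.0004,0.0031,0],"roll":0,"jaw":1},{"xyz":[-0.0004,0.0031,0],"roll":0,"jaw":1},{"xyz":[-0.001,0.0062,0],"roll":0,"jaw":1},{"xyz":[-0.001,0.0062,0],"roll":0,"jaw":1},{"xyz":[-0.001,0.0062,0],"roll":0,"jaw":1},{"xyz":[-0.001,0.0062,0],"roll":0,"jaw":1},{"xyz":[-0.001,0.0062,0],"roll":0,"jaw":1},{"xyz":[-0.001,0.0062,0],"roll":0,"jaw":1}]' >/dev/null && python3 chk.py 4.5 &&
python3 -m pendant '[{"xyz":[-0.0008,0.003,0],"roll":0,"jaw":1},{"xyz":[-0.0008,0.003,0],"roll":0,"jaw":1},{"xyz":[-0.0017,0.006,0],"roll":0,"jaw":1},{"xyz":[-0.0017,0.006,0],"roll":0,"jaw":1},{"xyz":[-0.0017,0.006,0],"roll":0,"jaw":1},{"xyz":[-0.0017,0.006,0],"roll":0,"jaw":1},{"xyz":[-0.0017,0.006,0],"roll":0,"jaw":1},{"xyz":[-0.0017,0.006,0],"roll":0,"jaw":1}]' >/dev/null && python3 chk.py 4.5
```

```text
sys.exit(int(ft>float(sys.argv[1])))
ang 89.44 r 59.91 drag 2.08 rad -2.14 fz 6.5 w 23.8 t 7.15
ang 83.49 r 60.02 drag 2.54 rad -2.41 fz 7.4 w 23.6 t 8.15
ang 77.56 r 60.20 drag 2.54 rad -1.55 fz 6.7 w 23.5 t 9.15
ang 71.69 r 60.31 drag 0.95 rad -1.43 fz 7.2 w 23.9 t 10.15
```

```bash

python3 -m pendant '[{"xyz":[-0.0011,0.0029,0],"roll":0,"jaw":1},{"xyz":[-0.0011,0.0029,0],"roll":0,"jaw":1},{"xyz":[-0.0023,0.0058,0],"roll":0,"jaw":1},{"xyz":[-0.0023,0.0058,0],"roll":0,"jaw":1},{"xyz":[-0.0023,0.0058,0],"roll":0,"jaw":1},{"xyz":[-0.0023,0.0058,0],"roll":0,"jaw":1},{"xyz":[-0.0023,0.0058,0],"roll":0,"jaw":1},{"xyz":[-0.0023,0.0058,0],"roll":0,"jaw":1}]' >/dev/null && python3 chk.py 4.5 &&
python3 -m pendant '[{"xyz":[-0.0014,0.0028,0],"roll":0,"jaw":1},{"xyz":[-0.0014,0.0028,0],"roll":0,"jaw":1},{"xyz":[-0.0029,0.0056,0],"roll":0,"jaw":1},{"xyz":[-0.0029,0.0056,0],"roll":0,"jaw":1},{"xyz":[-0.0029,0.0056,0],"roll":0,"jaw":1},{"xyz":[-0.0029,0.0056,0],"roll":0,"jaw":1},{"xyz":[-0.0029,0.0056,0],"roll":0,"jaw":1},{"xyz":[-0.0029,0.0056,0],"roll":0,"jaw":1}]' >/dev/null && python3 chk.py 4.5 &&
python3 -m pendant '[{"xyz":[-0.0017,0.0027,0],"roll":0,"jaw":1},{"xyz":[-0.0017,0.0027,0],"roll":0,"jaw":1},{"xyz":[-0.0035,0.0052,0],"roll":0,"jaw":1},{"xyz":[-0.0035,0.0052,0],"roll":0,"jaw":1},{"xyz":[-0.0035,0.0052,0],"roll":0,"jaw":1},{"xyz":[-0.0035,0.0052,0],"roll":0,"jaw":1},{"xyz":[-0.0035,0.0052,0],"roll":0,"jaw":1},{"xyz":[-0.0035,0.0052,0],"roll":0,"jaw":1}]' >/dev/null && python3 chk.py 4.5 &&
python3 -m pendant '[{"xyz":[-0.0019,0.0025,0],"roll":0,"jaw":1},{"xyz":[-0.0019,0.0025,0],"roll":0,"jaw":1},{"xyz":[-0.004,0.0048,0],"roll":0,"jaw":1},{"xyz":[-0.004,0.0048,0],"roll":0,"jaw":1},{"xyz":[-0.004,0.0048,0],"roll":0,"jaw":1},{"xyz":[-0.004,0.0048,0],"roll":0,"jaw":1},{"xyz":[-0.004,0.0048,0],"roll":0,"jaw":1},{"xyz":[-0.004,0.0048,0],"roll":0,"jaw":1}]' >/dev/null && python3 chk.py 4.5 &&
python3 -m pendant '[{"xyz":[-0.0022,0.0023,0],"roll":0,"jaw":1},{"xyz":[-0.0022,0.0023,0],"roll":0,"jaw":1},{"xyz":[-0.0045,0.0044,0],"roll":0,"jaw":1},{"xyz":[-0.0045,0.0044,0],"roll":0,"jaw":1},{"xyz":[-0.0045,0.0044,0],"roll":0,"jaw":1},{"xyz":[-0.0045,0.0044,0],"roll":0,"jaw":1},{"xyz":[-0.0045,0.0044,0],"roll":0,"jaw":1},{"xyz":[-0.0045,0.0044,0],"roll":0,"jaw":1}]' >/dev/null && python3 chk.py 4.5 &&
python3 -m pendant '[{"xyz":[-0.0024,0.002,0],"roll":0,"jaw":1},{"xyz":[-0.0024,0.002,0],"roll":0,"jaw":1},{"xyz":[-0.0049,0.0039,0],"roll":0,"jaw":1},{"xyz":[-0.0049,0.0039,0],"roll":0,"jaw":1},{"xyz":[-0.0049,0.0039,0],"roll":0,"jaw":1},{"xyz":[-0.0049,0.0039,0],"roll":0,"jaw":1},{"xyz":[-0.0049,0.0039,0],"roll":0,"jaw":1},{"xyz":[-0.0049,0.0039,0],"roll":0,"jaw":1}]' >/dev/null && python3 chk.py 4.5 &&
python3 -m pendant '[{"xyz":[-0.0026,0.0018,0],"roll":0,"jaw":1},{"xyz":[-0.0026,0.0018,0],"roll":0,"jaw":1},{"xyz":[-0.0053,0.0034,0],"roll":0,"jaw":1},{"xyz":[-0.0053,0.0034,0],"roll":0,"jaw":1},{"xyz":[-0.0053,0.0034,0],"roll":0,"jaw":1},{"xyz":[-0.0053,0.0034,0],"roll":0,"jaw":1},{"xyz":[-0.0053,0.0034,0],"roll":0,"jaw":1},{"xyz":[-0.0053,0.0034,0],"roll":0,"jaw":1}]' >/dev/null && python3 chk.py 4.5 &&
python3 -m pendant '[{"xyz":[-0.0028,0.0015,0],"roll":0,"jaw":1},{"xyz":[-0.0028,0.0015,0],"roll":0,"jaw":1},{"xyz":[-0.0056,0.0028,0],"roll":0,"jaw":1},{"xyz":[-0.0056,0.0028,0],"roll":0,"jaw":1},{"xyz":[-0.0056,0.0028,0],"roll":0,"jaw":1},{"xyz":[-0.0056,0.0028,0],"roll":0,"jaw":1},{"xyz":[-0.0056,0.0028,0],"roll":0,"jaw":1},{"xyz":[-0.0056,0.0028,0],"roll":0,"jaw":1}]' >/dev/null && python3 chk.py 4.5
```

```text
ang 65.84 r 60.46 drag 1.60 rad -1.32 fz 6.7 w 23.5 t 11.15
ang 59.91 r 60.64 drag 2.59 rad -0.71 fz 7.2 w 23.9 t 12.15
ang 54.03 r 60.74 drag 2.34 rad -0.61 fz 7.1 w 23.9 t 13.15
ang 48.15 r 60.88 drag 2.63 rad 0.24 fz 6.7 w 23.4 t 14.15
ang 42.27 r 60.99 drag 2.18 rad -0.10 fz 5.6 w 23.5 t 15.15
ang 36.39 r 61.08 drag 2.85 rad 0.18 fz 6.4 w 23.7 t 16.15
ang 30.48 r 61.20 drag 1.89 rad 1.28 fz 7.7 w 24.0 t 17.15
ang 24.61 r 61.30 drag 2.23 rad 0.90 fz 6.2 w 23.5 t 18.15
```

```bash

python3 -m pendant '[{"xyz":[-0.0029,0.0012,0],"roll":0,"jaw":1},{"xyz":[-0.0029,0.0012,0],"roll":0,"jaw":1},{"xyz":[-0.0059,0.0022,0],"roll":0,"jaw":1},{"xyz":[-0.0059,0.0022,0],"roll":0,"jaw":1},{"xyz":[-0.0059,0.0022,0],"roll":0,"jaw":1},{"xyz":[-0.0059,0.0022,0],"roll":0,"jaw":1},{"xyz":[-0.0059,0.0022,0],"roll":0,"jaw":1},{"xyz":[-0.0059,0.0022,0],"roll":0,"jaw":1}]' >/dev/null && python3 chk.py 4.5 &&
python3 -m pendant '[{"xyz":[-0.003,0.0009,0],"roll":0,"jaw":1},{"xyz":[-0.003,0.0009,0],"roll":0,"jaw":1},{"xyz":[-0.0061,0.0016,0],"roll":0,"jaw":1},{"xyz":[-0.0061,0.0016,0],"roll":0,"jaw":1},{"xyz":[-0.0061,0.0016,0],"roll":0,"jaw":1},{"xyz":[-0.0061,0.0016,0],"roll":0,"jaw":1},{"xyz":[-0.0061,0.0016,0],"roll":0,"jaw":1},{"xyz":[-0.0061,0.0016,0],"roll":0,"jaw":1}]' >/dev/null && python3 chk.py 4.5 &&
python3 -m pendant '[{"xyz":[-0.0031,0.0005,0],"roll":0,"jaw":1},{"xyz":[-0.0031,0.0005,0],"roll":0,"jaw":1},{"xyz":[-0.0062,0.0009,0],"roll":0,"jaw":1},{"xyz":[-0.0062,0.0009,0],"roll":0,"jaw":1},{"xyz":[-0.0062,0.0009,0],"roll":0,"jaw":1},{"xyz":[-0.0062,0.0009,0],"roll":0,"jaw":1},{"xyz":[-0.0062,0.0009,0],"roll":0,"jaw":1},{"xyz":[-0.0062,0.0009,0],"roll":0,"jaw":1}]' >/dev/null && python3 chk.py 4.5 &&
python3 -m pendant '[{"xyz":[-0.0031,0.0002,0],"roll":0,"jaw":1},{"xyz":[-0.0031,0.0002,0],"roll":0,"jaw":1},{"xyz":[-0.0063,0.0003,0],"roll":0,"jaw":1},{"xyz":[-0.0063,0.0003,0],"roll":0,"jaw":1},{"xyz":[-0.0063,0.0003,0],"roll":0,"jaw":1},{"xyz":[-0.0063,0.0003,0],"roll":0,"jaw":1},{"xyz":[-0.0063,0.0003,0],"roll":0,"jaw":1},{"xyz":[-0.0063,0.0003,0],"roll":0,"jaw":1}]' >/dev/null && python3 chk.py 4.5 &&
python3 -m pendant '[{"xyz":[-0.0031,-0.0001,0],"roll":0,"jaw":1},{"xyz":[-0.0031,-0.0001,0],"roll":0,"jaw":1},{"xyz":[-0.0063,-0.0004,0],"roll":0,"jaw":1},{"xyz":[-0.0063,-0.0004,0],"roll":0,"jaw":1},{"xyz":[-0.0063,-0.0004,0],"roll":0,"jaw":1},{"xyz":[-0.0063,-0.0004,0],"roll":0,"jaw":1},{"xyz":[-0.0063,-0.0004,0],"roll":0,"jaw":1},{"xyz":[-0.0063,-0.0004,0],"roll":0,"jaw":1}]' >/dev/null && python3 chk.py 4.5 &&
python3 -m pendant '[{"xyz":[-0.0031,-0.0004,0],"roll":0,"jaw":1},{"xyz":[-0.0031,-0.0004,0],"roll":0,"jaw":1},{"xyz":[-0.0062,-0.001,0],"roll":0,"jaw":1},{"xyz":[-0.0062,-0.001,0],"roll":0,"jaw":1},{"xyz":[-0.0062,-0.001,0],"roll":0,"jaw":1},{"xyz":[-0.0062,-0.001,0],"roll":0,"jaw":1},{"xyz":[-0.0062,-0.001,0],"roll":0,"jaw":1},{"xyz":[-0.0062,-0.001,0],"roll":0,"jaw":1}]' >/dev/null && python3 chk.py 4.5 &&
python3 -m pendant '[{"xyz":[-0.003,-0.0008,0],"roll":0,"jaw":1},{"xyz":[-0.003,-0.0008,0],"roll":0,"jaw":1},{"xyz":[-0.006,-0.0017,0],"roll":0,"jaw":1},{"xyz":[-0.006,-0.0017,0],"roll":0,"jaw":1},{"xyz":[-0.006,-0.0017,0],"roll":0,"jaw":1},{"xyz":[-0.006,-0.0017,0],"roll":0,"jaw":1},{"xyz":[-0.006,-0.0017,0],"roll":0,"jaw":1},{"xyz":[-0.006,-0.0017,0],"roll":0,"jaw":1}]' >/dev/null && python3 chk.py 4.5 &&
python3 -m pendant '[{"xyz":[-0.0029,-0.0011,0],"roll":0,"jaw":1},{"xyz":[-0.0029,-0.0011,0],"roll":0,"jaw":1},{"xyz":[-0.0058,-0.0023,0],"roll":0,"jaw":1},{"xyz":[-0.0058,-0.0023,0],"roll":0,"jaw":1},{"xyz":[-0.0058,-0.0023,0],"roll":0,"jaw":1},{"xyz":[-0.0058,-0.0023,0],"roll":0,"jaw":1},{"xyz":[-0.0058,-0.0023,0],"roll":0,"jaw":1},{"xyz":[-0.0058,-0.0023,0],"roll":0,"jaw":1}]' >/dev/null && python3 chk.py 4.5
```

```text
ang 18.70 r 61.35 drag 1.84 rad 1.45 fz 4.8 w 24.1 t 19.15
ang 12.78 r 61.43 drag 3.02 rad 1.45 fz 5.4 w 23.7 t 20.15
ang 6.93 r 61.47 drag 2.82 rad 1.29 fz 6.1 w 23.4 t 21.15
ang 0.95 r 61.51 drag 1.58 rad 1.52 fz 5.0 w 23.6 t 22.15
ang 355.02 r 61.53 drag 1.61 rad 2.32 fz 5.7 w 23.8 t 23.15
ang 349.10 r 61.51 drag 1.95 rad 1.86 fz 5.0 w 23.7 t 24.15
ang 342.89 r 61.51 drag 1.93 rad 2.37 fz 5.7 w 23.7 t 25.15
ang 337.00 r 61.47 drag 1.99 rad 2.19 fz 5.7 w 24.1 t 26.15
```

```bash

python3 -m pendant '[{"xyz":[-0.0028,-0.0014,0],"roll":0,"jaw":1},{"xyz":[-0.0028,-0.0014,0],"roll":0,"jaw":1},{"xyz":[-0.0056,-0.0029,0],"roll":0,"jaw":1},{"xyz":[-0.0056,-0.0029,0],"roll":0,"jaw":1},{"xyz":[-0.0056,-0.0029,0],"roll":0,"jaw":1},{"xyz":[-0.0056,-0.0029,0],"roll":0,"jaw":1},{"xyz":[-0.0056,-0.0029,0],"roll":0,"jaw":1},{"xyz":[-0.0056,-0.0029,0],"roll":0,"jaw":1}]' >/dev/null && python3 chk.py 4.5 &&
python3 -m pendant '[{"xyz":[-0.0027,-0.0017,0],"roll":0,"jaw":1},{"xyz":[-0.0027,-0.0017,0],"roll":0,"jaw":1},{"xyz":[-0.0052,-0.0035,0],"roll":0,"jaw":1},{"xyz":[-0.0052,-0.0035,0],"roll":0,"jaw":1},{"xyz":[-0.0052,-0.0035,0],"roll":0,"jaw":1},{"xyz":[-0.0052,-0.0035,0],"roll":0,"jaw":1},{"xyz":[-0.0052,-0.0035,0],"roll":0,"jaw":1},{"xyz":[-0.0052,-0.0035,0],"roll":0,"jaw":1}]' >/dev/null && python3 chk.py 4.5 &&
python3 -m pendant '[{"xyz":[-0.0025,-0.0019,0],"roll":0,"jaw":1},{"xyz":[-0.0025,-0.0019,0],"roll":0,"jaw":1},{"xyz":[-0.0048,-0.004,0],"roll":0,"jaw":1},{"xyz":[-0.0048,-0.004,0],"roll":0,"jaw":1},{"xyz":[-0.0048,-0.004,0],"roll":0,"jaw":1},{"xyz":[-0.0048,-0.004,0],"roll":0,"jaw":1},{"xyz":[-0.0048,-0.004,0],"roll":0,"jaw":1},{"xyz":[-0.0048,-0.004,0],"roll":0,"jaw":1}]' >/dev/null && python3 chk.py 4.5 &&
python3 -m pendant '[{"xyz":[-0.0023,-0.0022,0],"roll":0,"jaw":1},{"xyz":[-0.0023,-0.0022,0],"roll":0,"jaw":1},{"xyz":[-0.0044,-0.0045,0],"roll":0,"jaw":1},{"xyz":[-0.0044,-0.0045,0],"roll":0,"jaw":1},{"xyz":[-0.0044,-0.0045,0],"roll":0,"jaw":1},{"xyz":[-0.0044,-0.0045,0],"roll":0,"jaw":1},{"xyz":[-0.0044,-0.0045,0],"roll":0,"jaw":1},{"xyz":[-0.0044,-0.0045,0],"roll":0,"jaw":1}]' >/dev/null && python3 chk.py 4.5 &&
python3 -m pendant '[{"xyz":[-0.002,-0.0024,0],"roll":0,"jaw":1},{"xyz":[-0.002,-0.0024,0],"roll":0,"jaw":1},{"xyz":[-0.0039,-0.0049,0],"roll":0,"jaw":1},{"xyz":[-0.0039,-0.0049,0],"roll":0,"jaw":1},{"xyz":[-0.0039,-0.0049,0],"roll":0,"jaw":1},{"xyz":[-0.0039,-0.0049,0],"roll":0,"jaw":1},{"xyz":[-0.0039,-0.0049,0],"roll":0,"jaw":1},{"xyz":[-0.0039,-0.0049,0],"roll":0,"jaw":1}]' >/dev/null && python3 chk.py 4.5 &&
python3 -m pendant '[{"xyz":[-0.0018,-0.0026,0],"roll":0,"jaw":1},{"xyz":[-0.0018,-0.0026,0],"roll":0,"jaw":1},{"xyz":[-0.0034,-0.0053,0],"roll":0,"jaw":1},{"xyz":[-0.0034,-0.0053,0],"roll":0,"jaw":1},{"xyz":[-0.0034,-0.0053,0],"roll":0,"jaw":1},{"xyz":[-0.0034,-0.0053,0],"roll":0,"jaw":1},{"xyz":[-0.0034,-0.0053,0],"roll":0,"jaw":1},{"xyz":[-0.0034,-0.0053,0],"roll":0,"jaw":1}]' >/dev/null && python3 chk.py 4.5 &&
python3 -m pendant '[{"xyz":[-0.0015,-0.0028,0],"roll":0,"jaw":1},{"xyz":[-0.0015,-0.0028,0],"roll":0,"jaw":1},{"xyz":[-0.0028,-0.0056,0],"roll":0,"jaw":1},{"xyz":[-0.0028,-0.0056,0],"roll":0,"jaw":1},{"xyz":[-0.0028,-0.0056,0],"roll":0,"jaw":1},{"xyz":[-0.0028,-0.0056,0],"roll":0,"jaw":1},{"xyz":[-0.0028,-0.0056,0],"roll":0,"jaw":1},{"xyz":[-0.0028,-0.0056,0],"roll":0,"jaw":1}]' >/dev/null && python3 chk.py 4.5
```

```text
ang 331.03 r 61.48 drag 1.76 rad 2.21 fz 5.6 w 23.6 t 27.15
ang 325.10 r 61.41 drag 1.88 rad 2.03 fz 4.2 w 23.7 t 28.15
ang 319.16 r 61.32 drag 2.61 rad 2.13 fz 5.8 w 23.7 t 29.15
ang 313.17 r 61.24 drag 2.44 rad 2.17 fz 5.3 w 23.7 t 30.15
ang 307.20 r 61.13 drag 2.15 rad 2.05 fz 6.4 w 23.7 t 31.15
ang 301.21 r 61.02 drag 2.60 rad 1.70 fz 5.0 w 23.8 t 32.15
ang 295.26 r 60.92 drag 2.81 rad 3.03 fz 5.6 w 23.7 t 33.15
```

```bash

python3 -m pendant '[{"xyz":[-0.0012,-0.0029,0],"roll":0,"jaw":1},{"xyz":[-0.0012,-0.0029,0],"roll":0,"jaw":1},{"xyz":[-0.0022,-0.0059,0],"roll":0,"jaw":1},{"xyz":[-0.0022,-0.0059,0],"roll":0,"jaw":1},{"xyz":[-0.0022,-0.0059,0],"roll":0,"jaw":1},{"xyz":[-0.0022,-0.0059,0],"roll":0,"jaw":1},{"xyz":[-0.0022,-0.0059,0],"roll":0,"jaw":1},{"xyz":[-0.0022,-0.0059,0],"roll":0,"jaw":1}]' >/dev/null && python3 chk.py 4.5 &&
python3 -m pendant '[{"xyz":[-0.0009,-0.003,0],"roll":0,"jaw":1},{"xyz":[-0.0009,-0.003,0],"roll":0,"jaw":1},{"xyz":[-0.0016,-0.0061,0],"roll":0,"jaw":1},{"xyz":[-0.0016,-0.0061,0],"roll":0,"jaw":1},{"xyz":[-0.0016,-0.0061,0],"roll":0,"jaw":1},{"xyz":[-0.0016,-0.0061,0],"roll":0,"jaw":1},{"xyz":[-0.0016,-0.0061,0],"roll":0,"jaw":1},{"xyz":[-0.0016,-0.0061,0],"roll":0,"jaw":1}]' >/dev/null && python3 chk.py 4.5 &&
python3 -m pendant '[{"xyz":[-0.0005,-0.0031,0],"roll":0,"jaw":1},{"xyz":[-0.0005,-0.0031,0],"roll":0,"jaw":1},{"xyz":[-0.0009,-0.0062,0],"roll":0,"jaw":1},{"xyz":[-0.0009,-0.0062,0],"roll":0,"jaw":1},{"xyz":[-0.0009,-0.0062,0],"roll":0,"jaw":1},{"xyz":[-0.0009,-0.0062,0],"roll":0,"jaw":1},{"xyz":[-0.0009,-0.0062,0],"roll":0,"jaw":1},{"xyz":[-0.0009,-0.0062,0],"roll":0,"jaw":1}]' >/dev/null && python3 chk.py 4.5 &&
python3 -m pendant '[{"xyz":[-0.0002,-0.0031,0],"roll":0,"jaw":1},{"xyz":[-0.0002,-0.0031,0],"roll":0,"jaw":1},{"xyz":[-0.0003,-0.0063,0],"roll":0,"jaw":1},{"xyz":[-0.0003,-0.0063,0],"roll":0,"jaw":1},{"xyz":[-0.0003,-0.0063,0],"roll":0,"jaw":1},{"xyz":[-0.0003,-0.0063,0],"roll":0,"jaw":1},{"xyz":[-0.0003,-0.0063,0],"roll":0,"jaw":1},{"xyz":[-0.0003,-0.0063,0],"roll":0,"jaw":1}]' >/dev/null && python3 chk.py 4.5 &&
python3 -m pendant '[{"xyz":[0.0001,-0.0031,0],"roll":0,"jaw":1},{"xyz":[0.0001,-0.0031,0],"roll":0,"jaw":1},{"xyz":[0.0004,-0.0063,0],"roll":0,"jaw":1},{"xyz":[0.0004,-0.0063,0],"roll":0,"jaw":1},{"xyz":[0.0004,-0.0063,0],"roll":0,"jaw":1},{"xyz":[0.0004,-0.0063,0],"roll":0,"jaw":1},{"xyz":[0.0004,-0.0063,0],"roll":0,"jaw":1},{"xyz":[0.0004,-0.0063,0],"roll":0,"jaw":1}]' >/dev/null && python3 chk.py 4.5 &&
python3 -m pendant '[{"xyz":[0.0004,-0.0031,0],"roll":0,"jaw":1},{"xyz":[0.0004,-0.0031,0],"roll":0,"jaw":1},{"xyz":[0.001,-0.0062,0],"roll":0,"jaw":1},{"xyz":[0.001,-0.0062,0],"roll":0,"jaw":1},{"xyz":[0.001,-0.0062,0],"roll":0,"jaw":1},{"xyz":[0.001,-0.0062,0],"roll":0,"jaw":1},{"xyz":[0.001,-0.0062,0],"roll":0,"jaw":1},{"xyz":[0.001,-0.0062,0],"roll":0,"jaw":1}]' >/dev/null && python3 chk.py 4.5
```

```text
ang 289.25 r 60.78 drag 2.43 rad 2.06 fz 6.2 w 23.6 t 34.15
ang 285.16 r 60.67 drag 7.36 rad 1.99 fz 3.7 w 23.9 t 35.15
```

```bash
cat > look.py <<'E'
from h import *
import sys
A=[];K_=[]
for i in range(4):
    T=toolT(); s=env.state(); A.append(np.r_[s['ee_pos'],s['force']])
    p,d=env.grab_frame("wrist")
    b=sorted(blobs(p),key=lambda b:-b[0]); 
    K_.append([np.r_[a,c,onplane("wrist",c,275.5,T)[:2]] for a,c in b][:3])
A=np.array(A); m=A.mean(0); print(A.round(2)); 
v=m[:2]-[582.3,28.7]; a=np.arctan2(v[1],v[0]); print("ang",np.degrees(a)%360,"drag",-m[3:5]@[np.sin(a),-np.cos(a)])
for k in K_[-1]: print(k.round(1))
cv2.imwrite(sys.argv[1],p)
E
python3 look.py pics/stop.png
```

```text
[[ 5.9816e+02 -2.9860e+01  2.3893e+02  7.6300e+00  1.0000e-02  3.7500e+00]
 [ 5.9816e+02 -2.9870e+01  2.3894e+02  7.9200e+00  2.1000e-01  4.3000e+00]
 [ 5.9815e+02 -2.9860e+01  2.3893e+02  7.9400e+00  1.8000e-01  4.2500e+00]
 [ 5.9816e+02 -2.9860e+01  2.3896e+02  6.0000e+00  5.3000e-01  3.7300e+00]]
ang 285.1514948275352 drag 7.178250599383579
[2835.    76.2  193.2  550.8 -111. ]
[1068.   279.1  282.3  591.   -29.3]
```

View pics/stop.png

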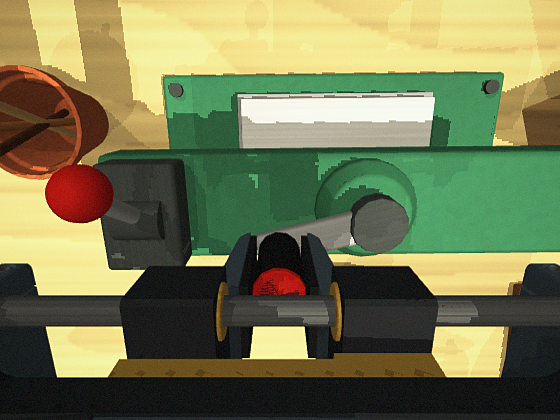

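The stop view shows the knob held in the fingers, cap at (279,282) partly hidden by the gripper's bar, hub top at (380,222), and the ball untouched at (78,193). I'll check where the cap's near edge is for slip in the pads.

```bash
python3 - <<'E'
from h import *
T=np.eye(4);T[:3,:3]=[[0,1,0],[1,0,0],[0,0,-1]];T[:3,3]=[598.16,-29.86,238.94]
p=cv2.imread("pics/stop.png").astype(int); b,g,r=p[...,0],p[...,1],p[...,2]
m=(r>90)&(g<r*.3)&(b<r*.3)
for u in (270,275,279,283,288):
    v=np.where(m[240:320,u])[0]+240; print(u,v.min(),v.max(),onplane("wrist",(u,v.min()),275.5,T).round(1))
vv,uu=np.where(m[240:320,240:320]); print(uu.min()+240,uu.max()+240)
for z in(275.5,268):print(onplane("wrist",(uu.min()+240,290),z,T)[:2],onplane("wrist",(uu.max()+240,290),z,T)[:2])
g8=cv2.cvtColor(p.astype(np.uint8),cv2.COLOR_BGR2GRAY)[180:265,335:425]
print(cv2.HoughCircles(cv2.GaussianBlur(g8,(5,5),1),cv2.HOUGH_GRADIENT,1,50,param1=80,param2=15,minRadius=22,maxRadius=36))
print(onplane("wrist",(380,222),225.5,T))
E
```

```text
270 269 294 [584.9 -33.2 275.5]
275 268 294 [584.5 -31.  275.5]
279 268 294 [584.5 -29.3 275.5]
283 268 293 [584.5 -27.6 275.5]
288 270 292 [585.4 -25.4 275.5]
253 305
[595.1049821  -40.76799774] [595.13768806 -17.84332506]
[599.37318779 -41.39747548] [599.40773428 -17.18270561]
[[[42.5 42.5 29.7]]]
[580.23581833  28.39413966 225.5       ]
```

```bash
sed -i 's/int(ft>/int(abs(ft)>/' chk.py; python3 - <<'E'
import numpy as np
for k in range(4):
    a=np.radians(-78.6+90*k+np.linspace(0,90,9)); q=.060*np.c_[np.sin(a),np.cos(a)]; print((q-q[0])[1:].round(4).tolist())
a=np.radians([-78.6,-75.6,-72.6,-70]); q=.060*np.c_[np.sin(a),np.cos(a)]; print((q-q[0])[1:].round(4).tolist())
E
```

```text
[[0.0034, 0.0112], [0.009, 0.0216], [0.0165, 0.0307], [0.0256, 0.0381], [0.036, 0.0436], [0.0473, 0.047], [0.059, 0.0481], [0.0707, 0.047]]
[[0.0112, -0.0034], [0.0216, -0.009], [0.0307, -0.0165], [0.0381, -0.0256], [0.0436, -0.036], [0.047, -0.0473], [0.0481, -0.059], [0.047, -0.0707]]
[[-0.0034, -0.0112], [-0.009, -0.0216], [-0.0165, -0.0307], [-0.0256, -0.0381], [-0.036, -0.0436], [-0.0473, -0.047], [-0.059, -0.0481], [-0.0707, -0.047]]
[[-0.0112, 0.0034], [-0.0216, 0.009], [-0.0307, 0.0165], [-0.0381, 0.0256], [-0.0436, 0.036], [-0.047, 0.0473], [-0.0481, 0.059], [-0.047, 0.0707]]
[[0.0007, 0.0031], [0.0016, 0.0061], [0.0024, 0.0087]]
```

```bash

python3 -m pendant '[{"xyz":[0.0034,0.0112,0],"roll":0,"jaw":1},{"xyz":[0.009,0.0216,0],"roll":0,"jaw":1},{"xyz":[0.0165,0.0307,0],"roll":0,"jaw":1},{"xyz":[0.0256,0.0381,0],"roll":0,"jaw":1},{"xyz":[0.036,0.0436,0],"roll":0,"jaw":1},{"xyz":[0.0473,0.047,0],"roll":0,"jaw":1},{"xyz":[0.059,0.0481,0],"roll":0,"jaw":1},{"xyz":[0.0707,0.047,0],"roll":0,"jaw":1}]' >/dev/null && python3 chk.py 9 &&
python3 -m pendant '[{"xyz":[0.0112,-0.0034,0],"roll":0,"jaw":1},{"xyz":[0.0216,-0.009,0],"roll":0,"jaw":1},{"xyz":[0.0307,-0.0165,0],"roll":0,"jaw":1},{"xyz":[0.0381,-0.0256,0],"roll":0,"jaw":1},{"xyz":[0.0436,-0.036,0],"roll":0,"jaw":1},{"xyz":[0.047,-0.0473,0],"roll":0,"jaw":1},{"xyz":[0.0481,-0.059,0],"roll":0,"jaw":1},{"xyz":[0.047,-0.0707,0],"roll":0,"jaw":1}]' >/dev/null && python3 chk.py 9 &&
python3 -m pendant '[{"xyz":[-0.0034,-0.0112,0],"roll":0,"jaw":1},{"xyz":[-0.009,-0.0216,0],"roll":0,"jaw":1},{"xyz":[-0.0165,-0.0307,0],"roll":0,"jaw":1},{"xyz":[-0.0256,-0.0381,0],"roll":0,"jaw":1},{"xyz":[-0.036,-0.0436,0],"roll":0,"jaw":1},{"xyz":[-0.0473,-0.047,0],"roll":0,"jaw":1},{"xyz":[-0.059,-0.0481,0],"roll":0,"jaw":1},{"xyz":[-0.0707,-0.047,0],"roll":0,"jaw":1}]' >/dev/null && python3 chk.py 9 &&
python3 -m pendant '[{"xyz":[-0.0112,0.0034,0],"roll":0,"jaw":1},{"xyz":[-0.0216,0.009,0],"roll":0,"jaw":1},{"xyz":[-0.0307,0.0165,0],"roll":0,"jaw":1},{"xyz":[-0.0381,0.0256,0],"roll":0,"jaw":1},{"xyz":[-0.0436,0.036,0],"roll":0,"jaw":1},{"xyz":[-0.047,0.0473,0],"roll":0,"jaw":1},{"xyz":[-0.0481,0.059,0],"roll":0,"jaw":1},{"xyz":[-0.047,0.0707,0],"roll":0,"jaw":1}]' >/dev/null && python3 chk.py 9
```

```text
ang 10.45 r 61.51 drag -3.39 rad 0.56 fz 7.6 w 23.7 t 36.35
ang 99.86 r 59.67 drag -2.75 rad -1.97 fz 6.5 w 23.8 t 37.35
ang 190.55 r 58.92 drag -2.65 rad -1.76 fz 6.8 w 23.5 t 38.35
ang 281.14 r 60.74 drag -2.71 rad 1.07 fz 9.9 w 24.0 t 39.35
```

```bash

python3 -m pendant '[{"xyz":[0.0034,0.0112,0],"roll":0,"jaw":1},{"xyz":[0.009,0.0216,0],"roll":0,"jaw":1},{"xyz":[0.0165,0.0307,0],"roll":0,"jaw":1},{"xyz":[0.0256,0.0381,0],"roll":0,"jaw":1},{"xyz":[0.036,0.0436,0],"roll":0,"jaw":1},{"xyz":[0.0473,0.047,0],"roll":0,"jaw":1},{"xyz":[0.059,0.0481,0],"roll":0,"jaw":1},{"xyz":[0.0707,0.047,0],"roll":0,"jaw":1}]' >/dev/null && python3 chk.py 9 &&
python3 -m pendant '[{"xyz":[0.0112,-0.0034,0],"roll":0,"jaw":1},{"xyz":[0.0216,-0.009,0],"roll":0,"jaw":1},{"xyz":[0.0307,-0.0165,0],"roll":0,"jaw":1},{"xyz":[0.0381,-0.0256,0],"roll":0,"jaw":1},{"xyz":[0.0436,-0.036,0],"roll":0,"jaw":1},{"xyz":[0.047,-0.0473,0],"roll":0,"jaw":1},{"xyz":[0.0481,-0.059,0],"roll":0,"jaw":1},{"xyz":[0.047,-0.0707,0],"roll":0,"jaw":1}]' >/dev/null && python3 chk.py 9 &&
python3 -m pendant '[{"xyz":[-0.0034,-0.0112,0],"roll":0,"jaw":1},{"xyz":[-0.009,-0.0216,0],"roll":0,"jaw":1},{"xyz":[-0.0165,-0.0307,0],"roll":0,"jaw":1},{"xyz":[-0.0256,-0.0381,0],"roll":0,"jaw":1},{"xyz":[-0.036,-0.0436,0],"roll":0,"jaw":1},{"xyz":[-0.0473,-0.047,0],"roll":0,"jaw":1},{"xyz":[-0.059,-0.0481,0],"roll":0,"jaw":1},{"xyz":[-0.0707,-0.047,0],"roll":0,"jaw":1}]' >/dev/null && python3 chk.py 9 &&
python3 -m pendant '[{"xyz":[-0.0112,0.0034,0],"roll":0,"jaw":1},{"xyz":[-0.0216,0.009,0],"roll":0,"jaw":1},{"xyz":[-0.0307,0.0165,0],"roll":0,"jaw":1},{"xyz":[-0.0381,0.0256,0],"roll":0,"jaw":1},{"xyz":[-0.0436,0.036,0],"roll":0,"jaw":1},{"xyz":[-0.047,0.0473,0],"roll":0,"jaw":1},{"xyz":[-0.0481,0.059,0],"roll":0,"jaw":1},{"xyz":[-0.047,0.0707,0],"roll":0,"jaw":1}]' >/dev/null && python3 chk.py 9 &&
python3 -m pendant '[{"xyz":[0.0007,0.0031,0],"roll":0,"jaw":1},{"xyz":[0.0016,0.0061,0],"roll":0,"jaw":1},{"xyz":[0.0022,0.0082,0],"roll":0,"jaw":1},{"xyz":[0.0022,0.0082,0],"roll":0,"jaw":1},{"xyz":[0.0022,0.0082,0],"roll":0,"jaw":1},{"xyz":[0.0022,0.0082,0],"roll":0,"jaw":1},{"xyz":[0.0022,0.0082,0],"roll":0,"jaw":1},{"xyz":[0.0022,0.0082,0],"roll":0,"jaw":1}]' >/dev/null && python3 look.py pics/end.png
```

```text
ang 10.41 r 61.50 drag -2.84 rad 1.60 fz 7.1 w 23.8 t 40.35
ang 99.82 r 59.68 drag -3.59 rad -2.17 fz 7.2 w 23.7 t 41.35
ang 190.57 r 58.92 drag -4.01 rad -1.63 fz 6.2 w 23.5 t 42.35
ang 281.13 r 60.71 drag -3.20 rad 0.82 fz 8.5 w 23.8 t 43.35
[[ 6.0247e+02 -2.8720e+01  2.3874e+02 -1.4300e+00 -2.6800e+00  8.8900e+00]
 [ 6.0250e+02 -2.8690e+01  2.3874e+02 -1.7900e+00 -2.0800e+00  8.6300e+00]
 [ 6.0249e+02 -2.8700e+01  2.3874e+02 -1.5800e+00 -1.5100e+00  7.8600e+00]
 [ 6.0247e+02 -2.8730e+01  2.3874e+02 -2.7000e-01 -2.6000e+00  8.8800e+00]]
ang 289.36846331619694 drag -1.93147141410601
[2888.    72.   182.6  551.2 -111. ]
[644.  278.5 278.1 593.6 -28.3]
```

```bash

python3 -m pendant '[{"xyz":[0.0003,0.0008,0],"roll":0,"jaw":1},{"xyz":[0.0005,0.0015,0],"roll":0,"jaw":1},{"xyz":[0.0005,0.0015,0],"roll":0,"jaw":1},{"xyz":[0.0005,0.0015,0],"roll":0,"jaw":1},{"xyz":[0.0005,0.0015,0],"roll":0,"jaw":1},{"xyz":[0.0005,0.0015,0],"roll":0,"jaw":1},{"xyz":[0.0005,0.0015,0],"roll":0,"jaw":1},{"xyz":[0.0005,0.0015,0],"roll":0,"jaw":1}]' >/dev/null; python3 chk.py 9
python3 -m pendant '[{"xyz":[0,0,0],"roll":0,"jaw":0.4},{"xyz":[0,0,0],"roll":0,"jaw":0.4},{"xyz":[0,0,0],"roll":0,"jaw":0.4},{"xyz":[0,0,0],"roll":0,"jaw":0.4},{"xyz":[0,0,0],"roll":0,"jaw":0.4},{"xyz":[0,0,-0.03],"roll":0,"jaw":0.4},{"xyz":[0,0,-0.06],"roll":0,"jaw":0.4},{"xyz":[0,0,-0.08],"roll":0,"jaw":0.4}]'
python3 look.py pics/rel.png
```

```text
ang 290.77 r 60.91 drag -1.88 rad 2.54 fz 8.1 w 23.6 t 45.55
time_s: 46.55
ee_pos: [605.2, -27.9, 319.6]
ee_rot: [179.9, 0.0, 90.0]
force: [1.2, -0.5, 0.4]
gripper_width: 54.9
[[ 6.0523e+02 -2.7890e+01  3.1956e+02  1.1800e+00 -5.4000e-01  3.8000e-01]
 [ 6.0618e+02 -2.7940e+01  3.2212e+02  1.2500e+00 -1.1000e-01  2.0700e+00]
 [ 6.0596e+02 -2.7910e+01  3.2054e+02  6.1000e-01 -6.5000e-01  8.8000e-01]
 [ 6.0532e+02 -2.7850e+01  3.1873e+02 -5.2000e-01  9.4000e-01  2.0000e-01]]
ang 292.43943616826505 drag 0.5464770474263156
[1224.   142.4  153.7  552.3 -112.3]
[959.  277.3 226.2 600.3 -28.2]
```

```bash

python3 -m pendant '[{"xyz":[-0.03,-0.034,0],"roll":0,"jaw":1},{"xyz":[-0.06,-0.067,0],"roll":0,"jaw":1},{"xyz":[-0.089,-0.1005,0],"roll":0,"jaw":1},{"xyz":[-0.089,-0.1005,0],"roll":0,"jaw":1},{"xyz":[-0.089,-0.1005,0.025],"roll":0,"jaw":1},{"xyz":[-0.089,-0.1005,0.05],"roll":0,"jaw":1},{"xyz":[-0.089,-0.1005,0.066],"roll":0,"jaw":1},{"xyz":[-0.089,-0.1005,0.066],"roll":0,"jaw":1}]'
python3 -m pendant '[{"xyz":[0,0.01,0],"roll":0,"jaw":1},{"xyz":[0,0.02,0],"roll":0,"jaw":1},{"xyz":[0,0.028,0],"roll":0,"jaw":1},{"xyz":[0,0.036,0],"roll":0,"jaw":1},{"xyz":[0,0.044,0],"roll":0,"jaw":1},{"xyz":[0,0.052,0],"roll":0,"jaw":1},{"xyz":[0,0.06,0],"roll":0,"jaw":1},{"xyz":[0,0.068,0],"roll":0,"jaw":1}]'
```

```text
time_s: 47.75
ee_pos: [503.9, -116.0, 249.8]
ee_rot: [-179.8, -0.1, 90.0]
force: [-0.2, -0.1, 0.1]
gripper_width: 0.5
time_s: 48.75
ee_pos: [572.9, -116.7, 251.7]
ee_rot: [-180.0, -0.0, 90.0]
force: [-0.9, 0.8, -1.2]
gripper_width: 0.4
```

```bash

python3 -m pendant '[{"xyz":[0,0.002,0],"roll":0,"jaw":1},{"xyz":[0,0.004,0],"roll":0,"jaw":1},{"xyz":[0,0.006,0],"roll":0,"jaw":1},{"xyz":[0,0.008,0],"roll":0,"jaw":1},{"xyz":[0,0.01,0],"roll":0,"jaw":1},{"xyz":[0,0.011,0],"roll":0,"jaw":1},{"xyz":[0,0.011,0],"roll":0,"jaw":1},{"xyz":[0,0.011,0],"roll":0,"jaw":1}]'
python3 look.py pics/lock.png
```

```text
time_s: 49.75
ee_pos: [583.5, -116.9, 252.0]
ee_rot: [180.0, -0.0, 90.0]
force: [-0.9, -0.8, -1.2]
gripper_width: 0.9
[[ 5.8352e+02 -1.1688e+02  2.5204e+02 -9.3000e-01 -8.4000e-01 -1.1800e+00]
 [ 5.8353e+02 -1.1688e+02  2.5204e+02 -5.7000e-01 -2.6000e-01 -4.6000e-01]
 [ 5.8348e+02 -1.1689e+02  2.5202e+02 -7.7000e-01  5.5000e-01  1.3000e-01]
 [ 5.8349e+02 -1.1688e+02  2.5204e+02 -7.8000e-01  4.7000e-01 -1.5300e+00]]
ang 270.4744067292438 drag -0.7629448680074519
[163.  451.8 329.1 610.1 -29.4]
[131.  455.5 292.6 589.5 -30.6]
[  16.   278.5  344.5  619.1 -116.6]
```

View pics/lock.png

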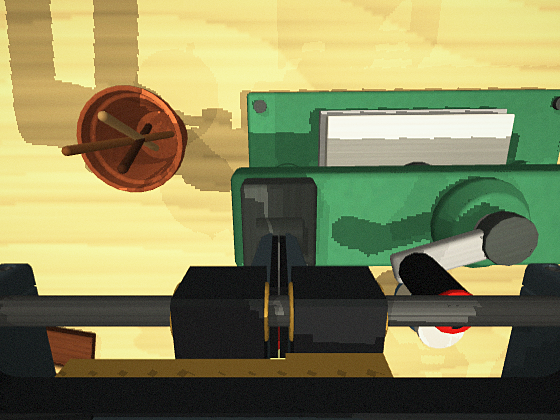

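The view shows the shut fingers behind the lever, a sliver of red at (278,344), the knob at (453,310), and nothing else touched. No stop force yet, so I push on a little at a time.

```bash
cat > lk.py <<'E'
from workcell import env
import sys
s=env.state(); print(s['time_s'],s['ee_pos'].round(1),s['force'].round(1)); sys.exit(int(s['force'][0]<-5))
E
python3 -m pendant '[{"xyz":[0,0.001,0],"roll":0,"jaw":1},{"xyz":[0,0.002,0],"roll":0,"jaw":1},{"xyz":[0,0.003,0],"roll":0,"jaw":1},{"xyz":[0,0.003,0],"roll":0,"jaw":1},{"xyz":[0,0.003,0],"roll":0,"jaw":1},{"xyz":[0,0.003,0],"roll":0,"jaw":1},{"xyz":[0,0.003,0],"roll":0,"jaw":1},{"xyz":[0,0.003,0],"roll":0,"jaw":1}]'>/dev/null; python3 lk.py &&
python3 -m pendant '[{"xyz":[0,0.001,0],"roll":0,"jaw":1},{"xyz":[0,0.002,0],"roll":0,"jaw":1},{"xyz":[0,0.003,0],"roll":0,"jaw":1},{"xyz":[0,0.003,0],"roll":0,"jaw":1},{"xyz":[0,0.003,0],"roll":0,"jaw":1},{"xyz":[0,0.003,0],"roll":0,"jaw":1},{"xyz":[0,0.003,0],"roll":0,"jaw":1},{"xyz":[0,0.003,0],"roll":0,"jaw":1}]'>/dev/null&& python3 lk.py &&
python3 -m pendant '[{"xyz":[0,0.001,0],"roll":0,"jaw":1},{"xyz":[0,0.002,0],"roll":0,"jaw":1},{"xyz":[0,0.003,0],"roll":0,"jaw":1},{"xyz":[0,0.003,0],"roll":0,"jaw":1},{"xyz":[0,0.003,0],"roll":0,"jaw":1},{"xyz":[0,0.003,0],"roll":0,"jaw":1},{"xyz":[0,0.003,0],"roll":0,"jaw":1},{"xyz":[0,0.003,0],"roll":0,"jaw":1}]'>/dev/null&& python3 lk.py &&
python3 -m pendant '[{"xyz":[0,0.001,0],"roll":0,"jaw":1},{"xyz":[0,0.002,0],"roll":0,"jaw":1},{"xyz":[0,0.003,0],"roll":0,"jaw":1},{"xyz":[0,0.003,0],"roll":0,"jaw":1},{"xyz":[0,0.003,0],"roll":0,"jaw":1},{"xyz":[0,0.003,0],"roll":0,"jaw":1},{"xyz":[0,0.003,0],"roll":0,"jaw":1},{"xyz":[0,0.003,0],"roll":0,"jaw":1}]'>/dev/null&& python3 lk.py
```

```text
50.95 [ 584.9 -116.8  251.7] [-4.5  0.   0.1]
51.95 [ 585.2 -116.8  251.7] [-11.3   0.2   3.6]
```

Stopped hard at x≈585, where the geometry predicted. Now I back off and check.

```bash

python3 -m pendant '[{"xyz":[0,-0.01,0],"roll":0,"jaw":1},{"xyz":[0,-0.03,0],"roll":0,"jaw":1},{"xyz":[0,-0.06,0],"roll":0,"jaw":1},{"xyz":[0.01,-0.07,-0.05],"roll":0,"jaw":1},{"xyz":[0.03,-0.07,-0.1],"roll":0,"jaw":1},{"xyz":[0.05,-0.07,-0.13],"roll":0,"jaw":1},{"xyz":[0.06,-0.07,-0.13],"roll":0,"jaw":1},{"xyz":[0.06,-0.07,-0.13],"roll":0,"jaw":1}]'
python3 look.py pics/fin.png
python3 - <<'E'
from h import *
p,d=env.grab_frame("top"); cv2.imwrite("pics/top1.png",p)
for a,c in blobs(p): print(a,c.round(1),onplane("top",c,275.5).round(1),atdepth("top",c,d[int(c[1]),int(c[0])]).round(1))
E
```

```text
time_s: 52.95
ee_pos: [519.4, -56.5, 380.9]
ee_rot: [-180.0, -0.0, 90.0]
force: [-1.0, -0.5, -1.0]
gripper_width: 0.5
[[ 5.1938e+02 -5.6490e+01  3.8087e+02 -1.0100e+00 -4.7000e-01 -9.9000e-01]
 [ 5.1919e+02 -5.6890e+01  3.8037e+02  2.6000e-01  4.5000e-01 -1.0300e+00]
 [ 5.1913e+02 -5.7130e+01  3.8025e+02 -8.6000e-01  1.7000e-01  6.6000e-01]
 [ 5.1918e+02 -5.7300e+01  3.8033e+02 -4.0000e-02 -7.1000e-01  1.8000e-01]]
ang 233.6284901531888 drag -0.24873950553059931
[  97.    65.1  356.1  667.3 -263.4]
105 [464.7 130.4] [ 808.4 -410.   275.5] [ 866.6 -501.4   30.2]
64 [342.4 212.9] [ 613.  -115.1  275.5] [ 612.7 -114.6  279.6]
62 [305.8 219.1] [598.8 -28.8 275.5] [598.7 -28.7 277.2]
```

View pics/fin.png

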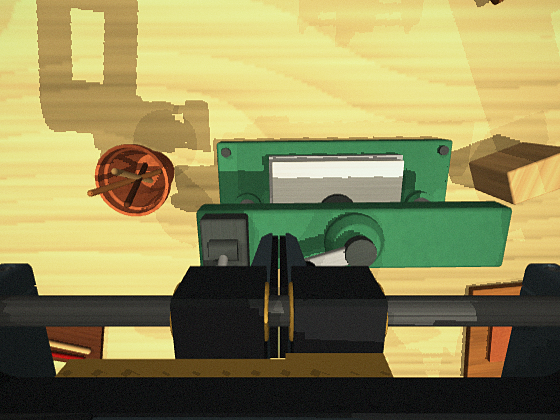

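The fin.png view shows the lever over behind the gripper, the pot at (133,180) and the block at (515,170) still standing. I'll compare the bystanders numerically in the top view, then hand in.

```bash
python3 - <<'E'
from h import *
a=cv2.imread("pics/top0.png",0).astype(int);b=cv2.imread("pics/top1.png",0).astype(int)
for n,(u,v) in dict(jar=(263,172),pot=(388,250),block=(182,252)).items():
    A=a[v-20:v+20,u-20:u+20].astype(np.float32);B=b[v-20:v+20,u-20:u+20].astype(np.float32)
    print(n,np.abs(A-B).mean(),cv2.phaseCorrelate(A,B))
s=env.state();print(s['time_s'],s['force'],abs(s['qvel']).max())
print(env.job_done())
E
```

```text
jar 5.308125 ((-0.006346295641069588, -0.10363262953090313), 1.0002745032310485)
pot 17.665 ((0.6789365398679195, 0.5264811025010339), 0.45717659235000613)
block 4.713125 ((-0.17535452926943407, -0.035823860656936546), 0.9686192101240159)
53.2 [0.73389945 0.39091103 0.3055512 ] 0.43887763756417775
the job is handed in; nothing more can be done
None
```

The press is set, the lock lever is fully over, and I handed the job in at 53.2 s of the 72 s allowed.

- **Finding the stop:** I wound clockwise in 6° steps. The platen's stop showed as the drag rising from about 2.4 N to about 7.3 N at the knob, well under the 25 N limit. Correcting for the hub spring, that puts the stop at a crank angle of 289.3°.
- **Two turns back:** I wound back counter-clockwise two turns, to 290.8° under load, which allows for the spring, and then released the knob. Afterwards I measured the knob at about 289.1° with the wrist camera and 287.4° with the top camera. They disagree by about 2°, and 1 mm of camera error at the knob is about 1°.
- **Lock lever:** I pushed the lever over until it met its stop at about 11 N. From the top camera the ball then stood at x = 613 mm, against an expected 614.5 mm.
- **Bystanders:** The jar and the block did not shift between the first and last top pictures. The same check on the pot was unclear (about 0.7 pixel shift with a weak match, which I put down to a changed shadow). The robot never went near the pot, and the wrist view shows it standing.
- **At hand-in:** The gripper was clear of everything, with no contact force beyond sensor noise.

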